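Book a carton in on the parcel scale

ROBOT

A 6-joint arm with a two-finger parallel gripper is mounted at the origin on the work surface. World frame = base frame: x ahead of the robot, y to its left, z up, the work surface at z = 0. Lengths are in m, angles in rad, forces in N, time in s.
With the tool pointing down it reaches from about 0.35 to 0.975 m from the base axis. Payload 4.9 kg.
Tool frame: the origin (TCP) lies on the front face of the gripper's body, between the roots of the fingers; the fingertips stand ctrl.finger_overhang ahead of it and the grasp point (between the pads) lies 54 mm ahead of it (ctrl.finger_overhang is the distance from the TCP to the fingertips, in m); z points along the fingers, y is the line along which they close (so a half turn about z gives the same grasp; the last joint's range is limited). The gripper opens to 85 mm and grips with 20 to 120 N. Pads are 22 mm wide; open, the fingers measure 114 mm over their backs; the gripper's body (76 mm by 85 mm) begins 54 mm behind the grasp point. The pads swing forward as they close: fully open they stand 13 mm farther back than shut.
Start: joints at [-1.429, 0.053, 1.613, -0, 1.476, -0.119], TCP at [0.161, -0.604, 0.304] pointing down, gripper open.
Joint ranges: [-3.01, 3.01], [-1.01, 2.22], [0.06, 2.58], [-1.02, 4.17], [0.09, 2.62], [-3.14, 3.14]. Speed limits (rad/s): [2.57, 2.57, 3.14, 3.14, 3.14, 3.14].

INTERFACE

Orientations are given as a rotation vector (axis times angle).
In Python, from station import ctrl, vision gives the robot as it stands. The module is installed in compiled form; this text tells all that it offers.
- The arm moves only by the tool drive_tool, never from a script. Its argument "rows" is a list of rows, each a list of 2 entries, a list of its own where there are three numbers: the shift along the tool's x, y, z in m, then the turn about the tool's z in rad. A call has 1 to 10 rows; each row shifts and turns the commanded pose from where the row before left it, along the tool's axes as they then stand; what a row does not reach is not made up. A row lasts 1/10 s, in which the tool goes at most 50 mm and 8.59 degrees, less where a joint would pass 70% of its speed; a pose out of reach is approached as far as the arm can. A call with a gripper value outside its range is refused whole. "jaw" is the closure, from 0 (fully open) to 1 (shut), set as the call begins (left out, the last holds). The fingers move at their own pace and stop on an object; "grip_force" is the grip in N (left out, the last holds). Time passes only in rows, so rows that do not move let the fingers close. It gives the time, the measured TCP pose, the force, the opening and the grip force at its end, in the units of the state.
- ctrl.get_obs(): the state, without advancing time (a new reading comes with each control period).
- vision.get_image(name): name is "side" or "top"; returns a dict with "image" (480x640x3 uint8, blue, green, red), "vertical_fov" (degrees; the focal length in pixels is half the picture's height over the tangent of half this angle, whatever the lens; pixels are square), "cx", "cy" (the principal point, pixels), "dist_coeffs" ([k1, k2, p1, p2, k3] as OpenCV has them; the pictures are not rectified), "R" (3x3) and "t" (3): a world point X has camera coordinates R X + t. Camera axes: x right, y down, z forward; pixel columns grow to the right and rows downward; lengths in m; the calibration is good to about 2 mm. A picture is of the moment at which its call begins. There is no depth.
- ctrl.finish_job(): hands the job in; it is judged then, once.
The state is a dict: "t": time; "q": joint angles; "dq": joint speeds; "effort": joint torques, N m; "tool_pos": TCP position; "tool_rot": TCP orientation; "contact_force": force on the tool from outside, world axes, zero at the start; "wrist_torque": the same for the moment, N m; "opening": finger opening in m; "grip_force": force on a finger pad.
Only numpy, scipy, OpenCV 4.12 (cv2) and the standard library are available. Lean on these libraries where they do the work, as an engineer would, in place of code of your own. Each camera call takes 0.05 s, during which the arm holds its last target. There are 200 camera calls.

TASK

Book the yellow-tagged carton in on the parcel scale: while the pan is still empty press the blue key (zero), then set the carton upright and flat inside the pan's rim, without dropping it, and let go. With the carton on the pan, press the yellow, the white and the green key in that order. Press each of these four keys fully down and let it come up before the next, never press the red or the black key, and leave the other loose things on the table where they are.

Things in the scene. Friction and masses are not known exactly. Their poses are not given: they have to be found in the camera images.
- carton: the carton to book in: brown cardboard box with YELLOW tags on its top and long sides, 140 mm (x) x 52 mm (y) x 80 mm (z), 0.3 to 0.65 kg, standing upright; origin at the centre of its underside, z up, x along its length
- pan (a point): centre of the floor of the scale's steel pan, 40 mm above the table; axes of the pan: x along its length, z up. The floor inside the rim is 190 x 100 mm, the rim stands 10 mm above the floor and is 5 mm thick; the grey scale body below is 210 x 120 mm. The scale is fixed
- console: grey key console, 210 mm (x) x 240 mm (y) x 40 mm high, fixed, origin at the centre of its underside; six round keys in two rows of three, 66 mm apart, on the robot's side of its top (which colour is where changes); a raised black display (top at 59 mm) along its far edge, x = +45 to +100 mm
- key_blue_top (a point): centre of the top face of the blue key, a round spring push button 40 mm across in a 56 mm aluminium collar; pressed straight down; top 60 mm above the table when up, level with its collar (52 mm) when fully down
- key_blue (a joint): travel of the blue key in m: 0 up, 0.008 fully down; about 1.5 N to start, 5 N fully down, springs back
- key_yellow_top (a point): centre of the top face of the yellow key, a round spring push button 40 mm across in a 56 mm aluminium collar; pressed straight down; top 60 mm above the table when up, level with its collar (52 mm) when fully down
- key_yellow (a joint): travel of the yellow key in m: 0 up, 0.008 fully down; about 1.5 N to start, 5 N fully down, springs back
- key_white_top (a point): centre of the top face of the white key, a round spring push button 40 mm across in a 56 mm aluminium collar; pressed straight down; top 60 mm above the table when up, level with its collar (52 mm) when fully down
- key_white (a joint): travel of the white key in m: 0 up, 0.008 fully down; about 1.5 N to start, 5 N fully down, springs back
- key_green_top (a point): centre of the top face of the green key, a round spring push button 40 mm across in a 56 mm aluminium collar; pressed straight down; top 60 mm above the table when up, level with its collar (52 mm) when fully down
- key_green (a joint): travel of the green key in m: 0 up, 0.008 fully down; about 1.5 N to start, 5 N fully down, springs back
- key_red_top (a point): centre of the top face of the red key, a round spring push button 40 mm across in a 56 mm aluminium collar; pressed straight down; top 60 mm above the table when up, level with its collar (52 mm) when fully down
- key_red (a joint): travel of the red key in m: 0 up, 0.008 fully down; about 1.5 N to start, 5 N fully down, springs back
- key_black_top (a point): centre of the top face of the black key, a round spring push button 40 mm across in a 56 mm aluminium collar; pressed straight down; top 60 mm above the table when up, level with its collar (52 mm) when fully down
- key_black (a joint): travel of the black key in m: 0 up, 0.008 fully down; about 1.5 N to start, 5 N fully down, springs back
- other_carton: the other brown carton, same 140 x 52 x 80 mm, with PINK tags; stays where it is; origin at the centre of its underside
- tape_tan: roll of tan tape lying flat, 110 mm across, 48 mm high; stays where it is; origin at the centre of its underside
- tape_clear: roll of amber tape lying flat, 110 mm across, 48 mm high; stays where it is; origin at the centre of its underside
- pen_cup: black cup, 72 mm across, 95 mm high; stays where it is; origin at the centre of its underside
- stapler: blue and black stapler, 140 x 36 x 56 mm; stays where it is; origin at the centre of its underside
- parcel: kraft-wrapped parcel, 160 x 110 x 50 mm; stays where it is; origin at the centre of its underside

How it is judged:
By the outcome, as a careful person would: the job done as asked, in the order asked, and still so for the second after the job is handed in, with the robot touching nothing.
It also fails if it takes over 72 s, if anything falls off the work surface, if the arm or the gripper's body presses on something with over 40 N, if the wrist force passes 120 N, or if a joint passes its speed limit or range.

## Working session

There is one attempt and no reset: what is moved stays moved. The work goes in short steps, Python scripts to look and compute and a tool call to move; the robot and the scene stay as the last step left them, time stands still between calls to the robot, and variables do not carry over. Pictures are saved under pics/ and viewed, at most 10 in all, crops included, and the job is handed in when it is done.

Besides the shell and the picture viewer there is one more tool, called after "Request:" as name(argument=value, ...), one argument or row to a line, values as JSON. drive_tool: Moves the arm, as the interface text tells. Its arguments: {"type":"object","properties":{"rows":{"type":"array","items":{"type":"array"}},"jaw":{"type":"number"},"grip_force":{"type":"number"}},"required":["rows"]}

```bash
mkdir -p pics
cat > h.py <<'E'
import numpy as np, cv2
from station import ctrl, vision
def K(d):
    f=240/np.tan(np.radians(d['vertical_fov'])/2)
    return np.array([[f,0,d['cx']],[0,f,d['cy']],[0,0,1.]])
def ray(d,uv,z):
    uv=np.array(uv,float).reshape(-1,1,2)
    n=cv2.undistortPoints(uv,K(d),np.array(d['dist_coeffs'])).reshape(-1,2)
    R=np.array(d['R']);t=np.array(d['t']);c=-R.T@t
    v=np.c_[n,np.ones(len(n))]@R
    z=np.broadcast_to(z,len(n))
    return c+v*((z-c[2])/v[:,2])[:,None]
def proj(d,X):
    return cv2.projectPoints(np.array(X,float).reshape(-1,3),cv2.Rodrigues(np.array(d['R']))[0],np.array(d['t']),K(d),np.array(d['dist_coeffs']))[0].reshape(-1,2)
E
python3 - <<'E'
from h import *
import pickle
for n in ('top','side'):
    d=vision.get_image(n);cv2.imwrite(f'pics/{n}0.png',d['image']);pickle.dump(d,open(n+'0.pkl','wb'))
    print(n,-np.array(d['R']).T@d['t'],d['vertical_fov'])
o=ctrl.get_obs();print(o['tool_pos'],o['tool_rot'],o['t'],o['opening'],ctrl.finger_overhang,o['contact_force'])
E
```

```text
top [ 0.46248436 -0.05716151  1.38118406] 43.32093990259928
side [ 0.51357767 -0.90650101  0.80409143] 57.11261848902948
[ 0.16108381 -0.60343756  0.3027721 ] [-3.11305011e+00 -4.08305137e-01  9.93224333e-05] 0.1 0.08539814346425267 0.0726 [-0.45603014  0.05994068  0.07374126]
```

View pics/top0.png

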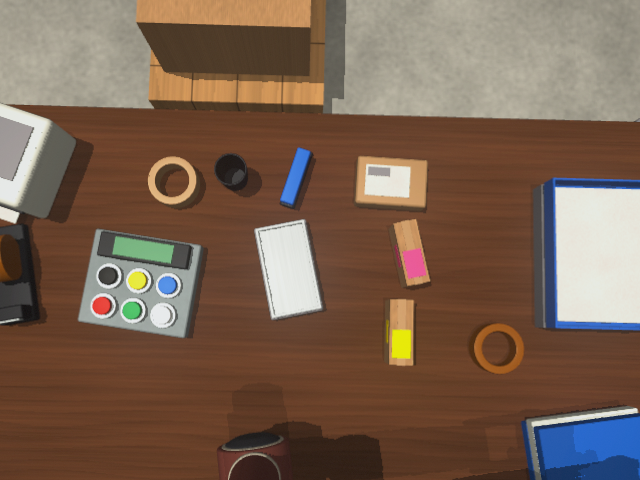

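View pics/side0.png

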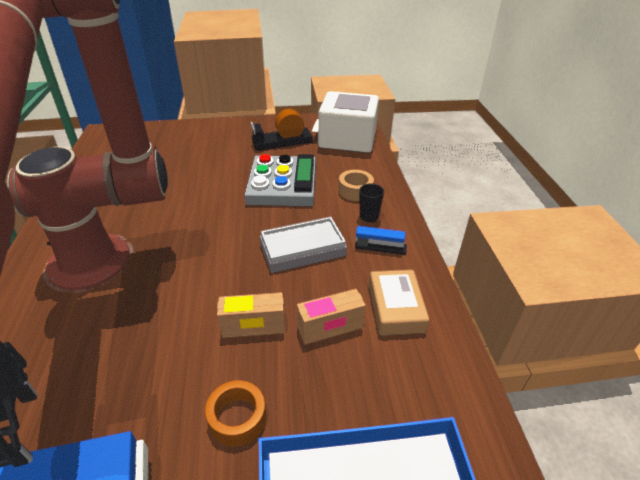

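The top view shows the console at about (140,283). Its far key row is black (108,276), yellow (138,281), blue (168,286), and its near row is red (102,306), green (132,311), white (163,315). The pan is at (289,269), the yellow-tagged carton at (401,332) and the pink one at (411,253). The side view agrees with this.

Run:
```python
from h import *
import pickle
d=pickle.load(open('top0.pkl','rb'));s=pickle.load(open('side0.pkl','rb'))
im=d['image'];hsv=cv2.cvtColor(im,cv2.COLOR_BGR2HSV)
def cen(mask,roi):
    x0,y0,x1,y1=roi;m=np.zeros_like(mask);m[y0:y1,x0:x1]=mask[y0:y1,x0:x1]
    n,l,st,c=cv2.connectedComponentsWithStats(m.astype(np.uint8));i=1+np.argmax(st[1:,4]);return c[i],(l==i).astype(np.uint8),st[i]
H,S,V=cv2.split(hsv)
Y=(H>22)&(H<36)&(S>150)&(V>120)
for n,m,g in [('yellow',Y,(138,281)),('blue',(H>100)&(H<125)&(S>120),(168,286)),('green',(H>45)&(H<85)&(S>120),(132,311)),('white',(S<40)&(V>200),(163,315))]:
    c,_,st=cen(m,(g[0]-14,g[1]-14,g[0]+14,g[1]+14));print(n,c,st[4],ray(d,c,.06)[0].round(4))
c,m,st=cen(Y,(380,310,425,380));r=cv2.minAreaRect(np.argwhere(m)[:,::-1].astype(np.float32));print('tag',r,st)
# pan white-ish floor/rim
P=(S<60)&(V>120)
c,m,st=cen(P,(245,210,335,330));cn=max(cv2.findContours(m,0,1)[0],key=cv2.contourArea);r=cv2.minAreaRect(cn);print('pan',c,r)
b=ray(d,cv2.boxPoints(r),.05);print(b.round(4),b.mean(0))
crop=lambda a,k,x0,y0,x1,y1:cv2.resize(a[y0:y1,x0:x1],None,fx=k,fy=k,interpolation=cv2.INTER_CUBIC)
a=crop(im,6,375,285,440,380);e=crop(s['image'],4,205,280,295,345)
o=np.zeros((max(a.shape[0],e.shape[0]),a.shape[1]+e.shape[1],3),np.uint8);o[:a.shape[0],:a.shape[1]]=a;o[:e.shape[0],a.shape[1]:]=e
print(o.shape);cv2.imwrite('pics/crop1.png',o)
```

```text
yellow [137.00829876 280.09128631] 241 [0.5384 0.3117 0.06  ]
blue [167.07228916 284.85542169] 249 [0.5297 0.246  0.06  ]
green [131.29918033 310.00409836] 244 [0.4733 0.3205 0.06  ]
white [161.22121896 314.77200903] 443 [0.4646 0.2554 0.06  ]
tag ((401.0, 343.5), (29.0, 18.0), 90.0) [392 329  19  30 558]
pan [287.37998747 268.64925841] ((287.6867980957031, 268.7074890136719), (92.7149658203125, 52.64141082763672), 78.95906829833984)
[[ 0.6608  0.0644  0.05  ]
 [ 0.6865 -0.0498  0.05  ]
 [ 0.4855 -0.0941  0.05  ]
 [ 0.4607  0.0185  0.05  ]] [ 0.57337422 -0.01525228  0.05      ]
(570, 750, 3)
```

View pics/crop1.png

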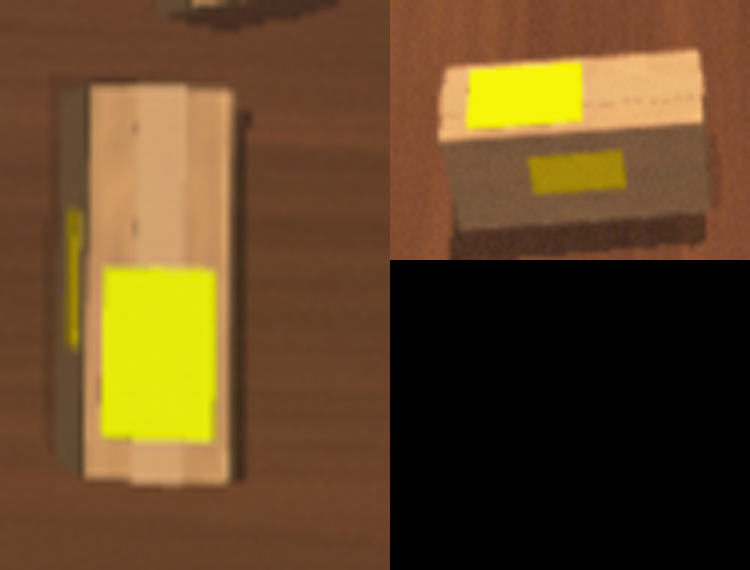

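The carton crop shows its top face corners at crop pixels (90,86), (232,90), (230,484) and (85,479). Next I work out the poses and the first move.

```bash
cat >> h.py <<'E'
def state():
    o=ctrl.get_obs();R=cv2.Rodrigues(np.array(o['tool_rot']))[0]
    return o,np.array(o['tool_pos']),R
def go(target,yaw=None):
    "print tool-frame shift to TCP target and turn; turn about tool z applied after shift"
    o,p,R=state();d=R.T@(np.array(target)-p);psi=np.arctan2(R[1,0],R[0,0])
    print('pos',p.round(4),'psi',round(psi,4),'shift',d.round(4),'norm',np.linalg.norm(d).round(3),'turn',None if yaw is None else round(psi-yaw,4),'t',o['t'],'F',np.round(o['contact_force'],2),'open',round(o['opening'],4),'oh',ctrl.finger_overhang,'tilt z',R[:,2].round(3))
E
python3 - <<'E'
from h import *
import pickle
d=pickle.load(open('top0.pkl','rb'))
c=(np.array([(90,86),(232,90),(230,484),(85,479)])+.5)/6-.5+[375,285]
b=ray(d,c,.08);print(b.round(4),b.mean(0).round(4),[np.linalg.norm(b[i]-b[i-1]).round(4) for i in range(4)])
v=b[0]+b[1]-b[2]-b[3];print('yaw',np.arctan2(v[1],v[0]))
go([.5297,.246,.20])
E
```

```text
[[ 0.5106 -0.2373  0.08  ]
 [ 0.5104 -0.2883  0.08  ]
 [ 0.371  -0.2886  0.08  ]
 [ 0.3715 -0.2371  0.08  ]] [ 0.4409 -0.2628  0.08  ] [np.float64(0.1391), np.float64(0.051), np.float64(0.1394), np.float64(0.0515)]
yaw 0.00013223871413165736
pos [ 0.1611 -0.6034  0.3028] psi 0.2608 shift [ 0.5752 -0.7255  0.1042] norm 0.932 turn None t 0.1 F [-0.46  0.06  0.07] open 0.0854 oh 0.0726 tilt z [-0.     0.002 -1.   ]
```

Request:
drive_tool(
  rows=[
    [[0.024, -0.03, 0], 0],
    [[0.024, -0.03, 0], 0],
    [[0.024, -0.03, 0], 0],
    [[0.024, -0.03, 0], 0],
    [[0.024, -0.03, 0], 0],
    [[0.024, -0.03, 0], 0],
    [[0.024, -0.03, 0], 0],
    [[0.024, -0.03, 0], 0],
    [[0.024, -0.03, 0], 0],
    [[0.024, -0.03, 0], 0],
  ],
  jaw=1,
)

```text
t: 1.1
tool_pos: [0.3158, -0.2505, 0.3035]
tool_rot: [-3.115, -0.408, 0.0]
contact_force: [0.1, -0.9, -0.9]
opening: -0.0002
grip_force: 0.0
```

Request:
drive_tool(
  rows=[
    [[0.024, -0.03, 0], 0],
    [[0.024, -0.03, 0], 0],
    [[0.024, -0.03, 0], 0],
    [[0.024, -0.03, 0], 0],
    [[0.024, -0.03, 0], 0],
    [[0.024, -0.03, 0], 0],
    [[0.024, -0.03, 0], 0],
    [[0.024, -0.03, 0], 0],
    [[0.024, -0.03, 0], 0],
    [[0.024, -0.03, 0], 0],
  ],
)

```text
t: 2.1
tool_pos: [0.4703, 0.1014, 0.3034]
tool_rot: [3.115, 0.409, -0.001]
contact_force: [0.7, -0.3, -0.3]
opening: 0.0
grip_force: 0.0
```

```bash
python3 -c "
from h import *
go([.5297,.246,.15])"
```

```text
pos [0.4703 0.1014 0.3034] psi 0.2613 shift [ 0.0948 -0.1244  0.1534] norm 0.219 turn None t 2.1 F [ 0.74 -0.32 -0.29] open 0.0 oh 0.0726 tilt z [-0. -0. -1.]
```

Request:
drive_tool(
  rows=[
    [[0.019, -0.025, 0.02], 0],
    [[0.019, -0.025, 0.02], 0],
    [[0.019, -0.025, 0.02], 0],
    [[0.019, -0.025, 0.02], 0],
    [[0.019, -0.024, 0.02], 0],
    [[0, 0, 0.025], 0],
    [[0, 0, 0.025], 0],
    [[0, 0, 0], 0],
    [[0, 0, 0], 0],
  ],
)

```text
t: 3.0
tool_pos: [0.5296, 0.2438, 0.1534]
tool_rot: [3.115, 0.408, -0.003]
contact_force: [0.9, -0.8, 1.0]
opening: -0.0
grip_force: 0.0
```

Run:
```python
from h import *
go([.5297,.246,.1246])
d=vision.get_image('side');cv2.imwrite('pics/s1.png',cv2.resize(d['image'][100:230,200:360],None,fx=4,fy=4,interpolation=cv2.INTER_CUBIC))
```

```text
pos [0.5296 0.2438 0.1534] psi 0.2607 shift [ 0.0007 -0.0022  0.0288] norm 0.029 turn None t 3.0 F [ 0.92 -0.83  0.99] open -0.0 oh 0.0726 tilt z [-0.002 -0.    -1.   ]
```

View pics/s1.png

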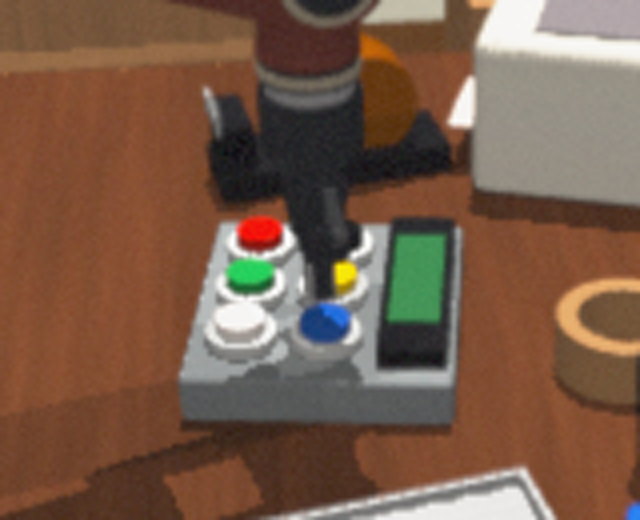

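The shut fingertips at crop (318,297) are right over the blue key at (325,323). I press it, watching the force.

Request:
drive_tool(
  rows=[
    [[0, -0.002, 0.01], 0],
    [[0, 0, 0.01], 0],
    [[0, 0, 0.005], 0],
    [[0, 0, 0.004], 0],
    [[0, 0, 0], 0],
    [[0, 0, 0], 0],
  ],
)

```text
t: 3.65
tool_pos: [0.5303, 0.2461, 0.1284]
tool_rot: [3.115, 0.409, 0.001]
contact_force: [-6.9, -3.5, 18.2]
opening: -0.0003
grip_force: 8.9
```

Run:
```python
from h import *
go([.5297,.246,.1246])
d=vision.get_image('side');a=cv2.resize(d['image'][140:200,235:325],None,fx=6,fy=6,interpolation=cv2.INTER_CUBIC)
e=cv2.resize(vision.get_image('top')['image'][225:340,75:210],None,fx=2,fy=2)
o=np.zeros((360,810,3),np.uint8);o[:,:540]=a;o[:230,540:]=e;cv2.imwrite('pics/s2.png',o[:,:800])
```

```text
pos [0.5303 0.2461 0.1284] psi 0.261 shift [-0.0006 -0.      0.0038] norm 0.004 turn None t 3.65 F [-6.93 -3.53 18.18] open -0.0003 oh 0.0726 tilt z [ 0. -0. -1.]
```

View pics/s2.png

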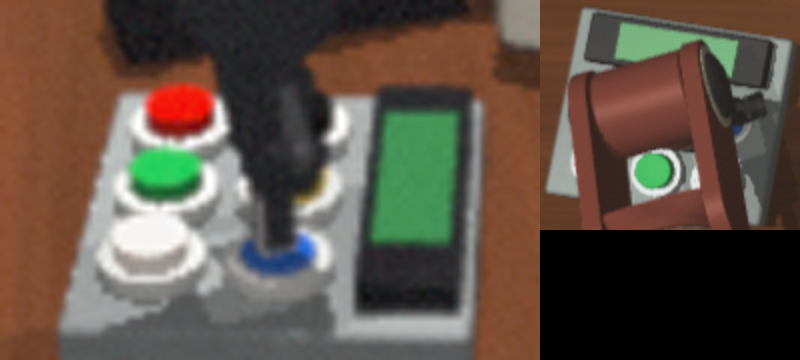

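Blue key at crop (278,258) is flush with its collar, bottomed at 18 N. I lift off and go to the carton.

Request:
drive_tool(
  rows=[
    [[0, 0, -0.02], 0],
    [[0, 0, -0.04], 0],
    [[0, 0, -0.045], 0],
    [[-0.018, 0.039, 0], 0],
    [[-0.018, 0.039, 0], 0],
    [[-0.018, 0.039, 0], 0],
    [[-0.018, 0.039, 0], 0],
    [[-0.018, 0.039, 0], 0],
    [[-0.018, 0.039, 0], 0],
    [[-0.018, 0.039, 0], 0],
  ],
  jaw=0,
)

```text
t: 4.75
tool_pos: [0.4773, -0.0519, 0.2296]
tool_rot: [-3.115, -0.409, 0.0]
contact_force: [-0.4, 0.6, 0.4]
opening: 0.0855
grip_force: 0.0
```

Request:
drive_tool(
  rows=[
    [[-0.018, 0.039, 0], 0],
    [[-0.018, 0.039, 0], 0],
    [[-0.018, 0.039, 0], 0],
    [[-0.018, 0.039, 0], 0],
    [[-0.018, 0.039, 0], 0],
    [[0, 0, 0], 0.13],
    [[0, 0, 0], 0.131],
    [[0, 0, 0], 0],
    [[0, 0, 0], 0],
  ],
)

```text
t: 5.65
tool_pos: [0.4413, -0.2618, 0.2295]
tool_rot: [-3.141, -0.004, 0.001]
contact_force: [0.1, -0.2, -0.2]
opening: 0.0852
grip_force: 0.0
```

Run:
```python
from h import *
go([.4409,-.2628,.105],0)
```

```text
pos [ 0.4413 -0.2618  0.2295] psi 0.0025 shift [-0.0003  0.001   0.1245] norm 0.125 turn 0.0025 t 5.65 F [ 0.12 -0.17 -0.22] open 0.0852 oh 0.0726 tilt z [-0.001  0.    -1.   ]
```

Request:
drive_tool(
  rows=[
    [[0, 0.001, 0.03], 0],
    [[0, 0, 0.03], 0],
    [[0, 0, 0.03], 0],
    [[0, 0, 0.02], 0],
    [[0, 0, 0.014], 0],
    [[0, 0, 0], 0],
    [[0, 0, 0], 0],
  ],
)

```text
t: 6.35
tool_pos: [0.4419, -0.2631, 0.1065]
tool_rot: [3.141, 0.001, 0.001]
contact_force: [-0.5, -0.1, -0.4]
opening: 0.0855
grip_force: 0.0
```

Request:
drive_tool(
  rows=[
    [[0, 0, 0], 0],
    [[0, 0, 0], 0],
    [[0, 0, 0], 0],
    [[0, 0, 0], 0],
    [[0, 0, 0], 0],
    [[0, 0, 0], 0],
    [[0, 0, 0], 0],
    [[0, 0, 0], 0],
  ],
  jaw=1,
  grip_force=45,
)

```text
t: 7.15
tool_pos: [0.4422, -0.2635, 0.1073]
tool_rot: [3.141, -0.0, 0.003]
contact_force: [-0.9, 0.6, 6.1]
opening: 0.0514
grip_force: 49.1
```

Request:
drive_tool(
  rows=[
    [[0, 0, -0.01], 0],
    [[0, 0, -0.02], 0],
    [[0, 0, -0.03], 0],
    [[0, 0, -0.03], 0],
    [[0, 0, -0.02], 0],
    [[0, 0, 0], 0],
    [[0, 0, 0], 0],
  ],
)

```text
t: 7.85
tool_pos: [0.4408, -0.2625, 0.2146]
tool_rot: [-3.14, 0.0, 0.003]
contact_force: [-0.2, -0.0, -6.2]
opening: 0.0516
grip_force: 48.9
```

Run:
```python
from h import *
import pickle
go([.573,-.0152,.215],.2213)
d=vision.get_image('side');pickle.dump(d,open('side1.pkl','wb'));pickle.dump(vision.get_image('top'),open('top1.pkl','wb'))
cv2.imwrite('pics/s3.png',cv2.resize(d['image'][150:350,160:400],None,fx=2.5,fy=2.5))
```

```text
pos [ 0.4408 -0.2625  0.2146] psi -0.0002 shift [ 0.1322 -0.2473 -0.0004] norm 0.28 turn -0.2215 t 7.85 F [-0.23 -0.05 -6.22] open 0.0516 oh 0.0726 tilt z [-0.002  0.001 -1.   ]
```

View pics/s3.png

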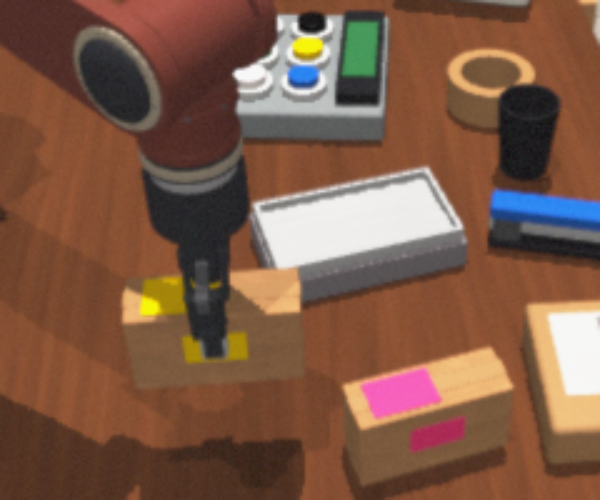

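The carton hangs level and is off the table. Before placing it, I check the pan estimate by overlaying the projected rim on both first views.

Run:
```python
from h import *
import pickle
c=np.array([.573,-.0152]);y=.2213
def rect(L,W,z):
    a=np.array([[1,1],[1,-1],[-1,-1],[-1,1]])*[L/2,W/2];R=np.array([[np.cos(y),-np.sin(y)],[np.sin(y),np.cos(y)]])
    return np.c_[a@R.T+c,np.full(4,z)]
o=[]
for n,(x0,y0,w,h) in (('top0',(245,210,90,120)),('side0',(250,210,110,70))):
    d=pickle.load(open(n+'.pkl','rb'));k=4 if n=='top0' else 4
    im=cv2.resize(d['image'][y0:y0+h,x0:x0+w],None,fx=k,fy=k,interpolation=cv2.INTER_CUBIC)
    for r,col in ((rect(.2,.11,.05),(0,0,255)),(rect(.19,.10,.04),(0,200,0)),(rect(.21,.12,.0),(255,0,0))):
        p=((proj(d,r)-[x0,y0]+.5)*k*8).astype(int);cv2.polylines(im,[p.reshape(-1,1,2)],True,col,1,cv2.LINE_AA,3)
    o.append(im)
H=max(i.shape[0] for i in o);o=[cv2.copyMakeBorder(i,0,H-i.shape[0],0,0,0) for i in o]
a=np.hstack(o);print(a.shape);cv2.imwrite('pics/pan.png',a)
```

```text
(480, 800, 3)
```

View pics/pan.png

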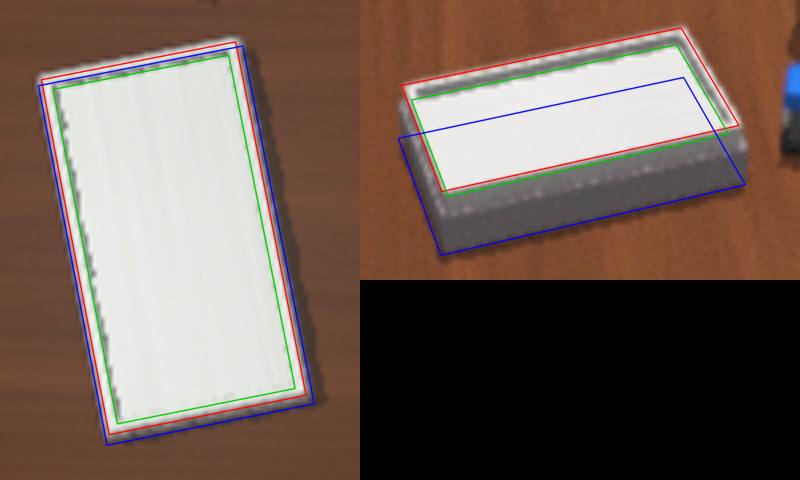

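The overlay matches within about 2 mm in both views, so I carry the carton over the pan.

Request:
drive_tool(
  rows=[
    [[0.0168, -0.031, 0], 0],
    [[0.0168, -0.031, 0], 0],
    [[0.0168, -0.031, 0], 0],
    [[0.0168, -0.031, 0], 0],
    [[0.0168, -0.031, 0], 0],
    [[0.0168, -0.031, 0], 0],
    [[0.0168, -0.031, 0], 0],
    [[0.0168, -0.03, 0], 0],
    [[0, 0, 0], -0.11],
    [[0, 0, 0], -0.111],
  ],
)

```text
t: 8.95
tool_pos: [0.5751, -0.0147, 0.213]
tool_rot: [-3.12, -0.357, 0.007]
contact_force: [-0.9, -0.4, -7.0]
opening: 0.0517
grip_force: 50.4
```

Request:
drive_tool(
  rows=[
    [[0, 0, 0.02], 0],
    [[0, 0, 0.02], 0],
    [[0, 0, 0.01], 0],
    [[0, 0, 0], 0],
    [[0, 0, 0], 0],
  ],
)

```text
t: 9.45
tool_pos: [0.5757, -0.0161, 0.1654]
tool_rot: [-3.122, -0.346, 0.002]
contact_force: [-1.2, -0.1, -5.5]
opening: 0.0514
grip_force: 50.2
```

Run:
```python
from h import *
go([.575,-.0152,.147],.2213)
```

```text
pos [ 0.5757 -0.0161  0.1654] psi 0.2207 shift [-0.0005 -0.001   0.0184] norm 0.018 turn -0.0006 t 9.45 F [-1.16 -0.1  -5.53] open 0.0514 oh 0.0726 tilt z [-0.001  0.    -1.   ]
```

Request:
drive_tool(
  rows=[
    [[0, 0, 0.008], 0],
    [[0, 0, 0.005], 0],
    [[0, 0, 0.002], 0],
    [[0, 0, 0.001], 0],
    [[0, 0, 0], 0],
    [[0, 0, 0], 0],
  ],
)

```text
t: 10.05
tool_pos: [0.5761, -0.0161, 0.1502]
tool_rot: [3.122, 0.346, 0.001]
contact_force: [-0.5, 0.2, -5.9]
opening: 0.0513
grip_force: 50.5
```

Request:
drive_tool(
  rows=[
    [[0, 0, 0.001], 0],
    [[0, 0, 0.001], 0],
    [[0, 0, 0], 0],
    [[0, 0, 0], 0],
  ],
)

```text
t: 10.45
tool_pos: [0.5759, -0.016, 0.1478]
tool_rot: [-3.122, -0.346, 0.0]
contact_force: [-0.0, -1.5, -5.6]
opening: 0.0516
grip_force: 50.5
```

Request:
drive_tool(
  rows=[
    [[0, 0, 0.001], 0],
    [[0, 0, 0], 0],
    [[0, 0, 0], 0],
  ],
)

```text
t: 10.75
tool_pos: [0.5762, -0.0161, 0.1474]
tool_rot: [3.122, 0.346, 0.001]
contact_force: [-1.8, 0.2, -3.3]
opening: 0.0514
grip_force: 50.7
```

Partial support now shows. One more millimetre before opening.

Request:
drive_tool(
  rows=[
    [[0, 0, 0.001], 0],
    [[0, 0, 0], 0],
    [[0, 0, 0], 0],
  ],
)

```text
t: 11.05
tool_pos: [0.5763, -0.016, 0.1474]
tool_rot: [3.122, 0.346, 0.001]
contact_force: [-4.7, 0.4, 4.0]
opening: 0.0514
grip_force: 51.4
```

Request:
drive_tool(
  rows=[
    [[0, 0, 0], 0],
    [[0, 0, 0], 0],
    [[0, 0, 0], 0],
    [[0, 0, 0], 0],
    [[0, 0, 0], 0],
    [[0, 0, 0], 0],
  ],
  jaw=0,
)

```text
t: 11.65
tool_pos: [0.576, -0.016, 0.1459]
tool_rot: [3.122, 0.346, -0.0]
contact_force: [-0.1, 0.3, 0.1]
opening: 0.0851
grip_force: 0.0
```

Request:
drive_tool(
  rows=[
    [[0, 0, -0.01], 0],
    [[0, 0, -0.025], 0],
    [[0, 0, -0.035], 0],
    [[0, 0, -0.035], 0],
    [[0, 0, -0.03], 0],
    [[0, 0, 0], 0],
  ],
)

```text
t: 12.25
tool_pos: [0.5783, -0.0163, 0.2882]
tool_rot: [3.119, 0.346, 0.017]
contact_force: [0.7, -0.2, 0.8]
opening: 0.0855
grip_force: 0.0
```

Run:
```python
from h import *
go([.5384,.3117,.280])
```

```text
pos [ 0.5783 -0.0163  0.2882] psi 0.2209 shift [ 0.0329 -0.3289  0.0072] norm 0.331 turn None t 12.25 F [ 0.73 -0.21  0.81] open 0.0855 oh 0.0726 tilt z [ 0.011 -0.002 -1.   ]
```

Request:
drive_tool(
  rows=[
    [[0.0033, -0.033, 0], 0],
    [[0.0033, -0.033, 0], 0],
    [[0.0033, -0.033, 0], 0],
    [[0.0033, -0.033, 0], 0],
    [[0.0033, -0.033, 0], 0],
    [[0.0033, -0.033, 0], 0],
    [[0.0033, -0.033, 0], 0],
    [[0.0033, -0.033, 0], 0],
    [[0.0033, -0.033, 0], 0],
    [[0.0033, -0.032, 0], 0],
  ],
  jaw=1,
)

```text
t: 13.25
tool_pos: [0.5354, 0.3135, 0.2805]
tool_rot: [3.122, 0.346, -0.001]
contact_force: [-0.2, -0.3, 0.4]
opening: -0.0
grip_force: 0.0
```

Request:
drive_tool(
  rows=[
    [[0, 0, 0.03], 0],
    [[0, 0, 0.04], 0],
    [[0, 0, 0.035], 0],
    [[0, 0, 0.03], 0],
    [[0, 0, 0], 0],
    [[0, 0, 0], 0],
  ],
)

```text
t: 13.85
tool_pos: [0.5358, 0.3121, 0.1457]
tool_rot: [3.122, 0.346, -0.002]
contact_force: [0.5, 0.5, 1.0]
opening: 0.0
grip_force: 0.0
```

Run:
```python
from h import *
go([.5384,.3117,.1245])
d=vision.get_image('side')['image'];e=vision.get_image('top')['image']
a=cv2.resize(d[140:280,235:375],None,fx=3,fy=3,interpolation=cv2.INTER_CUBIC)
b=cv2.resize(e[205:345,240:365],None,fx=3,fy=3,interpolation=cv2.INTER_CUBIC)
cv2.imwrite('pics/s4.png',np.hstack([a,b]))
```

```text
pos [0.5358 0.3121 0.1457] psi 0.2208 shift [0.0025 0.001  0.0212] norm 0.021 turn None t 13.85 F [0.47 0.52 1.02] open 0.0 oh 0.0726 tilt z [-0.001 -0.001 -1.   ]
```

View pics/s4.png

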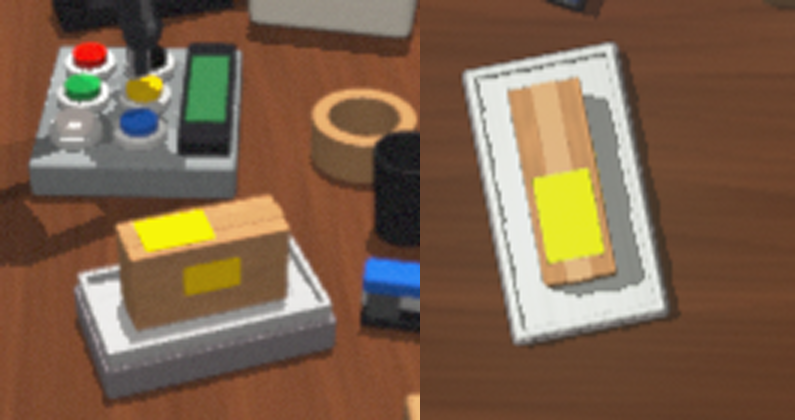

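The carton stands flat inside the rim (right crop, about (562,180)), and the tip is over yellow at (145,88). Next I press yellow.

Request:
drive_tool(
  rows=[
    [[0.0025, 0.001, 0.007], 0],
    [[0, 0, 0.007], 0],
    [[0, 0, 0.004], 0],
    [[0, 0, 0.003], 0],
    [[0, 0, 0], 0],
    [[0, 0, 0], 0],
  ],
)

```text
t: 14.55
tool_pos: [0.5402, 0.3122, 0.1285]
tool_rot: [-3.122, -0.346, -0.004]
contact_force: [-2.6, -3.2, 13.5]
opening: 0.0001
grip_force: 7.2
```

Request:
drive_tool(
  rows=[
    [[0, 0, -0.015], 0],
    [[0, 0, -0.02], 0],
    [[0, 0, 0], 0],
    [[0, 0, 0], 0],
    [[0, 0, 0], 0],
  ],
)

```text
t: 15.05
tool_pos: [0.5379, 0.3114, 0.1583]
tool_rot: [3.122, 0.346, -0.004]
contact_force: [0.1, -0.1, -0.4]
opening: -0.0002
grip_force: 0.0
```

Run:
```python
from h import *
go([.4646,.255,.1245])
```

```text
pos [0.5379 0.3114 0.1583] psi 0.2207 shift [-0.0838  0.039   0.0341] norm 0.099 turn None t 15.05 F [ 0.14 -0.06 -0.35] open -0.0002 oh 0.0726 tilt z [-0.002 -0.001 -1.   ]
```

Yellow is done. I move over white and press it.

Request:
drive_tool(
  rows=[
    [[-0.028, 0.013, 0], 0],
    [[-0.028, 0.013, 0], 0],
    [[-0.028, 0.013, 0], 0],
    [[0, 0, 0.01], 0],
    [[0, 0, 0], 0],
    [[0, 0, 0], 0],
  ],
)

```text
t: 15.65
tool_pos: [0.4655, 0.2555, 0.1492]
tool_rot: [3.122, 0.346, -0.002]
contact_force: [0.3, -0.2, -0.1]
opening: 0.0005
grip_force: 0.0
```

Run:
```python
from h import *
go([.4646,.255,.1245])
```

```text
pos [0.4655 0.2555 0.1492] psi 0.2208 shift [-0.0009  0.0003  0.0247] norm 0.025 turn None t 15.65 F [ 0.26 -0.21 -0.05] open 0.0005 oh 0.0726 tilt z [-0.001 -0.    -1.   ]
```

Request:
drive_tool(
  rows=[
    [[-0.001, 0, 0.009], 0],
    [[0, 0, 0.008], 0],
    [[0, 0, 0.005], 0],
    [[0, 0, 0.003], 0],
    [[0, 0, 0], 0],
    [[0, 0, 0], 0],
  ],
)

```text
t: 16.25
tool_pos: [0.4654, 0.2557, 0.1284]
tool_rot: [3.122, 0.347, 0.0]
contact_force: [-8.1, -2.3, 21.3]
opening: -0.0001
grip_force: 10.3
```

Request:
drive_tool(
  rows=[
    [[0, 0, -0.015], 0],
    [[0, 0, -0.02], 0],
    [[0, 0, 0], 0],
    [[0, 0, 0], 0],
    [[0, 0, 0], 0],
  ],
)

```text
t: 16.75
tool_pos: [0.4636, 0.2548, 0.1583]
tool_rot: [3.122, 0.346, -0.004]
contact_force: [-0.2, 0.9, -0.4]
opening: 0.0003
grip_force: 0.0
```

Run:
```python
from h import *
go([.4733,.3205,.1245])
```

```text
pos [0.4636 0.2548 0.1583] psi 0.2208 shift [ 0.0239 -0.062   0.0338] norm 0.075 turn None t 16.75 F [-0.16  0.86 -0.37] open 0.0003 oh 0.0726 tilt z [-0.002 -0.001 -1.   ]
```

White bottomed at the same depth and is released. Green is next.

Request:
drive_tool(
  rows=[
    [[0.008, -0.0207, 0], 0],
    [[0.008, -0.0207, 0], 0],
    [[0.008, -0.0207, 0], 0],
    [[0, 0, 0.01], 0],
    [[0, 0, 0], 0],
    [[0, 0, 0], 0],
  ],
)

```text
t: 17.35
tool_pos: [0.4732, 0.3199, 0.1482]
tool_rot: [3.121, 0.345, -0.005]
contact_force: [-0.2, -0.3, -0.2]
opening: -0.0002
grip_force: 0.0
```

Request:
drive_tool(
  rows=[
    [[0, 0, 0.009], 0],
    [[0, 0, 0.008], 0],
    [[0, 0, 0.005], 0],
    [[0, 0, 0.002], 0],
    [[0, 0, 0], 0],
    [[0, 0, 0], 0],
  ],
)

```text
t: 17.95
tool_pos: [0.4746, 0.3207, 0.1284]
tool_rot: [3.121, 0.346, -0.001]
contact_force: [-5.7, -5.3, 14.8]
opening: 0.0001
grip_force: 7.9
```

Request:
drive_tool(
  rows=[
    [[0, 0, -0.015], 0],
    [[0, 0, -0.02], 0],
    [[0, 0, -0.04], 0],
    [[0, 0, -0.04], 0],
    [[0, 0, 0], 0],
    [[0, 0, 0], 0],
    [[0, 0, 0], 0],
  ],
)

```text
t: 18.65
tool_pos: [0.4734, 0.3205, 0.2392]
tool_rot: [3.122, 0.346, -0.004]
contact_force: [0.1, -0.0, -0.3]
opening: 0.0002
grip_force: 0.0
```

Run:
```python
from h import *
go([.4733,.3205,.1245])
d=vision.get_image('side')['image']
cv2.imwrite('pics/s5.png',cv2.resize(d[130:430,190:440],None,fx=2,fy=2))
```

```text
pos [0.4734 0.3205 0.2392] psi 0.2206 shift [ 2.000e-04 -1.000e-04  1.147e-01] norm 0.115 turn None t 18.65 F [ 0.08 -0.03 -0.28] open 0.0002 oh 0.0726 tilt z [-0.003 -0.001 -1.   ]
```

View pics/s5.png

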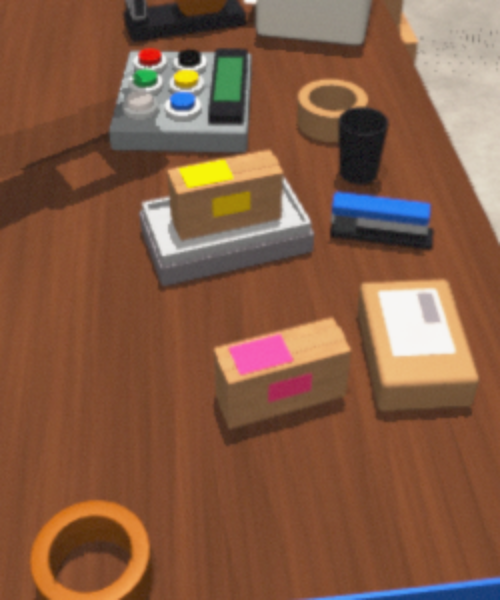

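All keys are up, the carton stands upright in the pan at (225,195), nothing else has moved and the arm is clear.

```bash
python3 -c "
from station import ctrl
print(ctrl.finish_job())"
```

```text
the job is handed in; nothing more can be done
None
```

The job is handed in: I pressed blue with the pan empty, set the yellow-tagged carton upright inside the pan's rim, then pressed yellow, white and green in order; red and black were not pressed and the other items show no movement in the last picture (no verdict was returned).

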